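# Swap the jars and thread the clamp's retaining bar

## Robot

A 7-joint arm with a two-finger parallel gripper is mounted at the origin on a cart in front of the work surface, level with it; the furniture and walls round the work are solid. World frame = base frame: x ahead of the robot, y to its left, z up, the work surface at z = 0. Lengths are in m, angles in degrees, forces in N, time in s.
With the tool pointing down it reaches from about 0.425 to 0.875 m from the base axis. Payload 8.4 kg.
Tool frame: the origin (TCP) lies midway between the tips of the shut fingers; the grasp point (between the pads) lies 19 mm behind it; z points along the fingers, y is the line along which they close (so a half turn about z gives the same grasp; the last joint's range is limited). The gripper opens to 87 mm and grips with 3 to 60 N. Pads are 19 mm wide; open, the fingers measure 117 mm over their backs; the gripper's body (75 mm by 190 mm) begins 51 mm behind the grasp point.
Start: joints at [63.014, 19.091, 2.286, 83.961, -0.768, 76.965, -3.352], TCP at [0.236, -0.606, 0.223] pointing down, gripper open.
Joint ranges: [-147.57, 147.57], [-21.85, 119.76], [-74.77, 79.35], [14.55, 137.4], [-85.83, 265.84], [4.83, 119.75], [-152.11, 152.11]. Speed limits (degrees/s): [127.2, 127.2, 159.86, 159.86, 180, 180, 180].

## Interface

Orientations are given as [roll, pitch, yaw] about the fixed x, y, z axes, in that order (R = Rz(yaw) Ry(pitch) Rx(roll)).
In Python, from plant import env, eyes, order gives the robot as it stands.
- The arm moves only by the shell command python3 -m inch 'ROWS'. ROWS is JSON, a list of rows, each a list of 7 numbers: the shift along the tool's x, y, z in units of 750 mm (1.0 is 750 mm), then the turn, a rotation vector about the tool's x, y, z in units of 360 degrees (1.0 is 360 degrees), then the closure, from -1 (fully open) to 1 (shut). In form: [[dx, dy, dz, wx, wy, wz, jaw], ...]. A call has 1 to 12 rows; each row is the pose to reach, as a shift and turn from the pose commanded when the call began, along the tool's axes at that moment, turning the shorter way round; what a row does not reach only later rows make up. A row lasts 1/10 s, in which the tool goes at most 50 mm and 8.59 degrees, less where a joint would pass 70% of its speed; a pose out of reach is approached as far as the arm can. A call with a number of a shift or a turn outside -1 to 1 is refused whole. A call with a gripper value outside its range is refused whole. The fingers move at their own pace and stop on an object; the grip force is fixed at half the most. Time passes only in rows, so rows that repeat a pose let the fingers close. It gives the time, the measured TCP pose, the force, the opening and the grip force at its end, in the units of the state.
- env.get_obs(): the state, without advancing time (a new reading comes with each control period).
- eyes.read_camera(name): name is "side" or "top" or "wrist"; returns the picture (384x512x3 uint8, red, green, blue); there is no depth.
- eyes.get_calibration(name): a dict with "fovy" (degrees; the focal length in pixels is half the picture's height over the tangent of half this angle, whatever the lens; pixels are square), "cx", "cy" (the principal point, pixels), "world_from_camera" (4x4, takes a point from camera to world coordinates). Camera axes: x right, y down, z forward; pixel columns grow to the right and rows downward; lengths in m; the calibration is good to about 2 mm. The wrist camera is an equidistant fisheye: a pixel r from the principal point sees the ray r / f radians off the axis. A picture is of the moment at which its call begins: read the wrist's pose just before it. get_calibration takes no time and is no camera call; for the wrist camera it gives the pose at the moment of the call.
- order.finish_job(): hands the job in; it is judged then, once.
The state is a dict: "time_s": time; "joints": joint angles; "joint_velocities": joint speeds; "joint_torque": joint torques, N m; "tcp_pos": TCP position; "tcp_rot": TCP orientation; "ft_force": force on the tool from outside, world axes, zero at the start; "ft_torque": the same for the moment, N m; "gripper_width": finger opening in m; "gripper_force": force on a finger pad.
Only numpy, scipy, OpenCV 4.12 (cv2) and the standard library are available. Lean on these libraries where they do the work, as an engineer would, in place of code of your own. Each camera call takes 0.05 s, during which the arm holds its last target. There are 200 camera calls.

## Task

The wrong jar stands in the clamp: swap the two jars, so that the small jar from the round pad stands upright in the middle of the clamp between the two eyes, and the tall jar stands upright on the pad that the small jar left (the other, empty pad may be used in between). Then take the retaining bar from its rest by its black handle, thread it from the clamp's right through the near and then the far eye, above the small jar, until its tip sticks clearly out beyond the far eye, and finish still gripping it there, without forcing it against the clamp. Do not tip a jar over or knock the other things on the bench about.

Things in the scene. Friction and masses are not known exactly. Their poses are not given: they have to be found in the camera images.
- clamp: aluminium jar clamp fixed to the bench: base 90 x 170 mm, 8 mm thick, origin at the middle of its underside; z up, y runs along the line of the two eyes (near to far, to the robot's left), x away from the robot. Two upright lugs at y = -60 and +60 mm, each 40 mm wide in x and 12 mm thick in y (outer faces at y = -66 and +66 mm), top at z = 150 mm; 108 mm free between them. Each lug has a round eye of 18 mm bore along y, chamfered by 3 mm, its centre 128 mm above the bench
- near_eye (a point): centre of the eye in the right-hand lug (y = -60 mm, halfway through its thickness), 128 mm above the bench; the bar enters here first
- far_eye (a point): centre of the eye in the left-hand lug (y = +60 mm), 128 mm above the bench, 120 mm from near_eye
- clamp_seat (a point): centre of the top of the clamp's round seat (76 mm disc), where the tall jar stands at the start, 10 mm above the bench
- home_pad: the flat round pad (90 mm across, 6 mm thick, fixed) on which the small jar stands at the start; origin at the centre of its underside
- spare_pad: an equal round pad, empty at the start (90 mm across, 6 mm thick, fixed); origin at the centre of its underside
- small_jar: small screw-top jar, 54 mm across, 98 mm high, lid from 83 to 98 mm up (54 mm across); origin at the centre of its underside, z up; its mass differs from start to start, about 0.06 kg
- tall_jar: tall screw-top jar, 67 mm across, 134 mm high, lid from 114 to 134 mm up (65 mm across); origin at the centre of its underside, z up; about 0.13 kg. While it stands in the clamp it blocks the bar
- bar: retaining bar, loose in its rest, about 0.1 kg: square black handle 44 x 20 x 20 mm (x, y, z) and from its front face, along +x, a round steel shaft 12 mm thick and 175 mm long with a chamfered tip; it balances about 45 mm in front of the handle's centre. Origin at the centre of the handle, on the shaft's axis; at the start it lies level, 50 mm above the bench, with the handle towards the robot
- bar_tip (a point): tip of the bar's shaft, on its axis, 197 mm from the handle's centre along the bar's +x
- bar_rest: fixed rest of the bar: two notched posts 32 and 165 mm along +x from the handle's centre, each 30 mm wide and 12 mm thick, top 57 mm above the bench, notch open upwards; lift the bar straight up. Origin on the bench under the handle's centre at the start; the handle itself hangs free on both sides
- timer: bench timer lying on the bench, 66x62x19 mm; bystander, leave alone
- pen: slim ball pen, 145 mm long; bystander, leave alone
- forceps: steel forceps, 133 mm long; bystander, leave alone
- calculator: pocket calculator, 130x75x17 mm; bystander, leave alone
- dish: glass dish, 72 mm across, 6 mm high; bystander, leave alone
- wide_jar: wide screw-top jar, 106 mm across, 126 mm high; not one of the two jars to swap; bystander, leave alone

How it is judged:
By the outcome, as a careful person would: the job done as asked, in the order asked, and still so for the second after the job is handed in, while the arm keeps its last pose, push and grip.
It also fails if it takes over 72 s, if anything falls off the work surface, if the arm or the gripper's body presses on something with over 40 N, if the wrist force passes 120 N, or if a joint passes its speed limit or range.

## Working session

There is one attempt and no reset: what is moved stays moved. The work goes in short steps, Python scripts to look and compute and a shell command to move; the robot and the scene stay as the last step left them, time stands still between calls to the robot, and variables do not carry over. Pictures are saved under pics/ and viewed, at most 12 in all, crops included, and the job is handed in when it is done.

```bash
ls; mkdir -p pics
python3 - <<'E'
from plant import env,eyes,order
import cv2,numpy as np
print(env.get_obs())
for n in ["top","side"]:
    c=eyes.get_calibration(n);print(n,c['fovy'],c['cx'],c['cy'],np.array(c['world_from_camera']).round(4).tolist())
    cv2.imwrite(f'pics/{n}0.png',cv2.resize(eyes.read_camera(n)[:,:,::-1],(800,600),interpolation=cv2.INTER_CUBIC))
E
```

```text
pics
{'time_s': 0.0, 'joints': array([63.01350106, 19.1321712 ,  2.28451047, 84.01297882, -0.76746211,
       76.96680718, -3.35257091]), 'joint_velocities': array([ 0.02991311, -0.01333263,  0.04288464, -0.04557145,  0.04804289,
       -0.11212401,  0.04474767]), 'joint_torque': array([ 9.43934629e-05, -6.56359148e+01,  1.33536268e+00, -4.03811431e+01,
       -5.97519055e-02,  4.47304384e-02,  1.38600622e-04]), 'tcp_pos': array([ 0.2359324 , -0.60513831,  0.22163822]), 'tcp_rot': array([-1.79903519e+02,  6.82390662e-03,  2.13011380e+01]), 'ft_force': array([-0.04487154,  0.03484571,  0.65213363]), 'ft_torque': array([0.06315416, 0.040242  , 0.03767832]), 'gripper_force': 0.0, 'gripper_width': 0.08727391907559212}
top 48.59381366623625 251.1387795982546 190.45093529084846 [[0.0389, -0.9727, 0.2288, 0.1865], [-0.9992, -0.0392, 0.003, -0.0534], [0.006, -0.2287, -0.9735, 1.4818], [0.0, 0.0, 0.0, 1.0]]
side 55.41304951660838 254.83630627628466 192.73973395462926 [[-0.8542, -0.3217, 0.4084, 0.0334], [-0.5197, 0.5039, -0.69, 0.7095], [0.0162, -0.8016, -0.5976, 0.7881], [0.0, 0.0, 0.0, 1.0]]
```

View pics/top0.png

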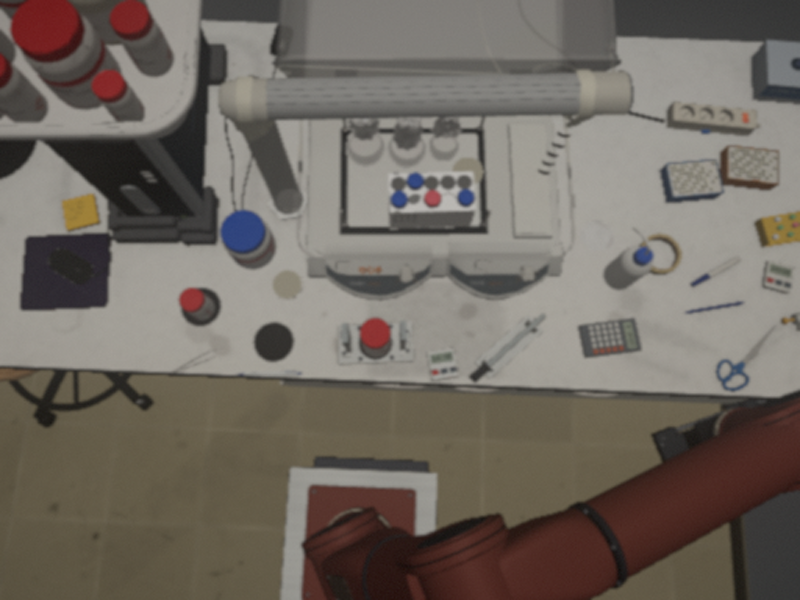

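View pics/side0.png

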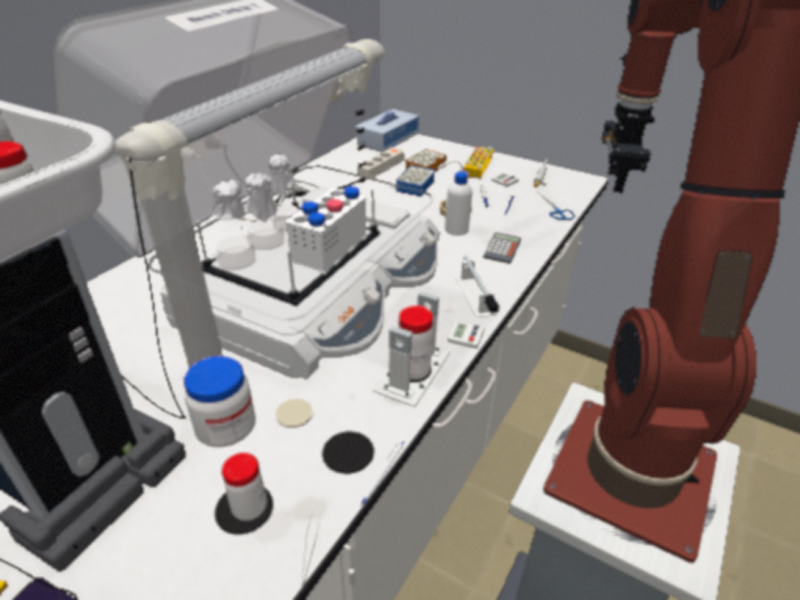

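The top view (800-wide scale) shows:
- small jar lid at (193,300) on the home pad at (200,307)
- spare pad at (273,341)
- clamp with the tall jar at (375,338)
- bar handle at (481,371), tip at about (542,318)
- timer at (443,363)

The side view agrees, with lids at (241,468) and (416,320), the spare pad at (348,452) and the bar handle at (489,303).

```bash
cat > h.py <<'E'
from plant import env,eyes,order
import cv2,numpy as np
from scipy.spatial.transform import Rotation as R
def K(n):
    c=eyes.get_calibration(n);return 192/np.tan(np.radians(c['fovy']/2)),c['cx'],c['cy'],np.array(c['world_from_camera'])
def ray(n,uv,k=None):
    f,cx,cy,T=k or K(n);d=np.array([uv[0]-cx,uv[1]-cy],float)
    if n=='wrist':
        r=np.hypot(*d);v=np.array([*(d/max(r,1e-9)*np.sin(r/f)),np.cos(r/f)])
    else: v=np.array([d[0]/f,d[1]/f,1])
    return T[:3,3],T[:3,:3]@v
def onz(n,uv,z,k=None):
    o,d=ray(n,uv,k);return o+d*(z-o[2])/d[2]
def proj(n,P,k=None):
    f,cx,cy,T=k or K(n);p=T[:3,:3].T@(np.array(P)-T[:3,3])
    if n=='wrist':
        a=np.hypot(p[0],p[1]);q=f*np.arctan2(a,p[2])/a;return cx+q*p[0],cy+q*p[1]
    return cx+f*p[0]/p[2],cy+f*p[1]/p[2]
def go(pos,rpy=None):
    "print shift/turn units from measured pose"
    s=env.get_obs();A=R.from_euler('xyz',s['tcp_rot'],degrees=True)
    print('shift',(A.inv().apply(np.array(pos)-s['tcp_pos'])/.75).round(4).tolist(),
      'turn',((A.inv()*R.from_euler('xyz',rpy,degrees=True)).as_rotvec()/2/np.pi).round(4).tolist() if rpy is not None else '')
E
python3 - <<'E'
from h import *
S=512/800
def blob(m,seed):
    n,l,st,c=cv2.connectedComponentsWithStats(m.astype(np.uint8))
    d=[np.hypot(*(c[i]-seed))if 15<st[i,4]<4000 else 1e9 for i in range(1,n)];i=1+int(np.argmin(d));return c[i],st[i]
im={n:eyes.read_camera(n).astype(int) for n in('top','side')}
for n in im: cv2.imwrite(f'pics/{n}_raw.png',im[n][:,:,::-1].astype(np.uint8))
for name,z,seeds in [('small_lid',.104,dict(top=(193,300),side=(241,468))),('tall_lid',.144,dict(top=(375,333),side=(416,320)))]:
    for n,s in seeds.items():
        r,g,b=im[n].transpose(2,0,1);c,st=blob((r>120)&(g<80)&(b<80),np.array(s)*S);print(name,n,c.round(1),st,onz(n,c,z-.008).round(4))
for name,s3 in [('spare',dict(top=(273,341),side=(348,452))),('home',dict(top=(205,310),side=(243,512))),('handle',dict(top=(481,371),side=(489,303)))]:
    for n,s in s3.items():
        c,st=blob(im[n].max(2)<75,np.array(s)*S);print(name,n,c.round(1),st,onz(n,c,.006 if name!='handle' else .05).round(4))
for nm,uv in [('tip',(543,318)),('clampL',(338,340)),('clampR',(413,340))]: print(nm,onz('top',np.array(uv)*S,.05 if nm=='tip' else .008).round(4))
a=cv2.resize(im['top'][185:250,205:360].astype(np.uint8)[:,:,::-1],None,fx=5,fy=5,interpolation=cv2.INTER_CUBIC);cv2.imwrite('pics/topc.png',a)
E
```

```text
small_lid top [122.1 191.1] [115 185  15  14 153] [0.4925 0.3816 0.096 ]
small_lid side [153.3 300.4] [143 291  23  20 359] [0.4883 0.3815 0.096 ]
tall_lid top [239.6 212.5] [231 204  18  18 259] [ 0.4286 -0.0149  0.136 ]
tall_lid side [265.8 203.9] [256 196  21  17 276] [ 0.4249 -0.0146  0.136 ]
spare top [174.8 218.5] [164 207  23  24 427] [0.4217 0.2147 0.006 ]
spare side [222.4 289.3] [207 277  32  26 628] [0.4186 0.2167 0.006 ]
home top [130.7 198.4] [117 185  23  23 147] [0.4874 0.3764 0.006 ]
home side [153.1 331. ] [138 315  36  26 378] [0.4867 0.4029 0.006 ]
handle top [306.9 237.7] [302 233  11  10  53] [ 0.367  -0.2433  0.05  ]
handle side [314.  194.3] [310 189   9  11  57] [ 0.365  -0.2424  0.05  ]
tip [ 0.4902 -0.3819  0.05  ]
clampL [0.4303 0.0694 0.008 ]
clampR [ 0.437  -0.0988  0.008 ]
```

View pics/topc.png

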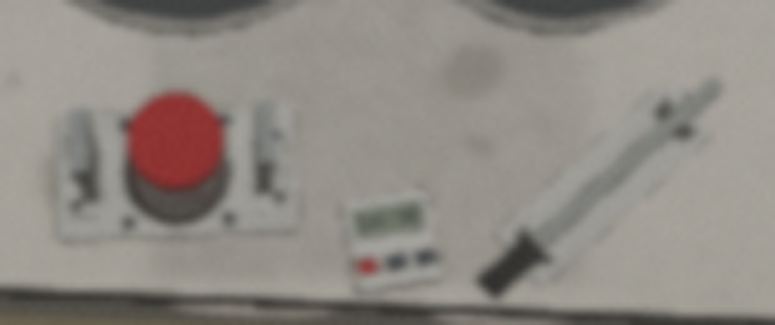

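Top and side positions agree within about 4 mm. In the crop, the clamp base is turned only slightly, the tall lid is at (175,140), the bar handle at (512,265) and the tip at (717,85). I'll move towards the clamp and look with the wrist camera.

Run:
```python
from h import *
go([.5,-.28,.32],[180,0,58]); go([.440,-.015,.30],[180,0,94])
```

```text
shift [0.4855, -0.2764, -0.1304] turn [-0.0002, -0.0, -0.1019]
shift [0.5393, -0.6346, -0.1034] turn [-0.0001, -0.0001, -0.2019]
```

```bash
python3 -m inch '[[0.4855,-0.2764,-0.13,0,0,-0.102,-1],[0.4855,-0.2764,-0.13,0,0,-0.102,-1],[0.4855,-0.2764,-0.13,0,0,-0.102,-1],[0.4855,-0.2764,-0.13,0,0,-0.102,-1],[0.4855,-0.2764,-0.13,0,0,-0.102,-1],[0.4855,-0.2764,-0.13,0,0,-0.102,-1],[0.4855,-0.2764,-0.13,0,0,-0.102,-1],[0.4855,-0.2764,-0.13,0,0,-0.102,-1],[0.5393,-0.6346,-0.1034,0,0,-0.202,-1],[0.5393,-0.6346,-0.1034,0,0,-0.202,-1],[0.5393,-0.6346,-0.1034,0,0,-0.202,-1],[0.5393,-0.6346,-0.1034,0,0,-0.202,-1]]'
python3 - <<'E'
from h import *
go([.440,-.015,.30],[180,0,94])
E
```

```text
time_s: 1.4
tcp_pos: [0.4524, -0.1033, 0.304]
tcp_rot: [-180.0, 0.0, 92.8]
ft_force: [1.2, 0.5, 0.8]
gripper_width: 0.0871
gripper_force: 0.0
shift [0.1184, -0.0108, 0.0053] turn [-0.0, 0.0, -0.0035]
```

```bash
python3 -m inch '[[0.1184,-0.0108,0.0053,0,0,-0.0035,-1],[0.1184,-0.0108,0.0053,0,0,-0.0035,-1],[0.1184,-0.0108,0.0053,0,0,-0.0035,-1],[0.1184,-0.0108,0.0053,0,0,-0.0035,-1]]'
python3 - <<'E'
from h import *
print(env.get_obs()['tcp_pos'],env.get_obs()['tcp_rot'],env.get_obs()['joints'])
k=K('wrist');im=eyes.read_camera('wrist');np.save('w1.npy',im);import pickle;pickle.dump(k,open('w1.pkl','wb'))
print(k)
for nm,P in dict(lid=[.427,-.015,.144],spare=[.42,.2157,.006],clamp=[.433,-.015,.008],handle=[.366,-.243,.05]).items(): print(nm,proj('wrist',P,k))
cv2.imwrite('pics/w1.png',cv2.resize(im[:,:,::-1],(800,600),interpolation=cv2.INTER_CUBIC))
E
```

```text
time_s: 1.8
tcp_pos: [0.4411, -0.0165, 0.3004]
tcp_rot: [180.0, 0.0, 93.8]
ft_force: [-0.1, -0.7, 0.2]
gripper_width: 0.087
gripper_force: 0.0
[ 0.44111158 -0.01653331  0.30038358] [1.79982628e+02 4.71955350e-02 9.37517221e+01] [ 30.56996863  -6.53231521 -30.81218832 102.48618401  -3.31859389
  83.12152472   4.07013471]
(np.float64(297.3186396354542), 259.4748908533701, 192.54103210506975, array([[ 9.97878445e-01,  6.28196640e-02,  1.70967671e-02,
         4.34925713e-01],
       [ 6.51015159e-02, -9.60252501e-01, -2.71434939e-01,
         5.68199742e-02],
       [-6.34238253e-04,  2.71972100e-01, -9.62304928e-01,
         4.62782541e-01],
       [ 0.00000000e+00,  0.00000000e+00,  0.00000000e+00,
         1.00000000e+00]]))
lid (np.float64(248.20344319306787), np.float64(175.94419339600856))
spare (np.float64(256.6860228895656), np.float64(10.76119911699962))
clamp (np.float64(255.39116318492077), np.float64(157.04013169668912))
handle (np.float64(207.36372889152375), np.float64(293.9427178732161))
```

View pics/w1.png

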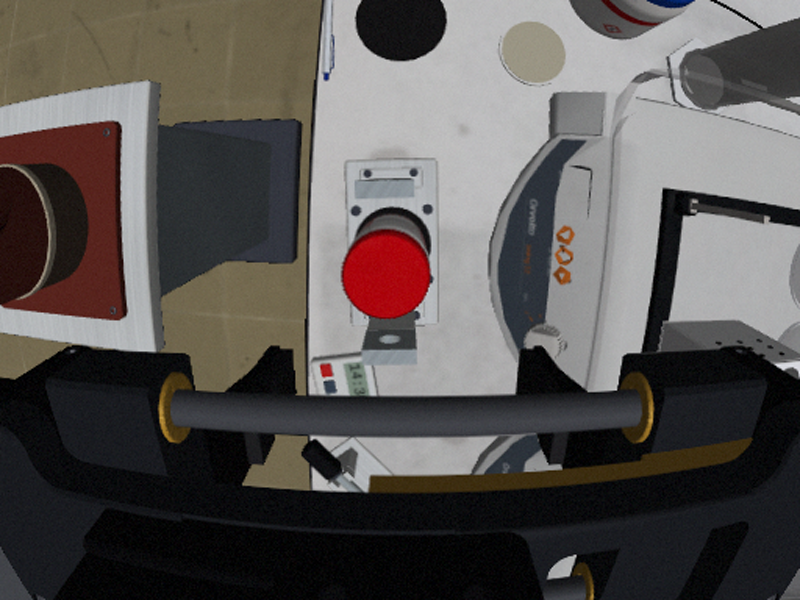

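The wrist view shows the lid at (386,274), the clamp base corners at (347,160), (437,158), (438,325) and (350,325), the spare pad at (401,22), and the bar handle at (322,458).

Run:
```python
from h import *
import pickle
k=pickle.load(open('w1.pkl','rb'));im=np.load('w1.npy').astype(int);S=.64
r,g,b=im.transpose(2,0,1)
m=((r>100)&(g<70)&(b<70)).astype(np.uint8);m[:,:205]=0;m[:,290:]=0
n,l,st,c=cv2.connectedComponentsWithStats(m);i=1+np.argmax(st[1:,4])
cn=max(cv2.findContours((l==i).astype(np.uint8),0,1)[0],key=len)[:,0]
P=np.array([onz('wrist',p,.144,k)[:2] for p in cn]);A=np.c_[2*P,np.ones(len(P))];s=np.linalg.lstsq(A,(P**2).sum(1),rcond=None)[0]
print('lid',s[:2],np.sqrt(s[2]+s[0]**2+s[1]**2))
for nm,uv,z in [('FL',(347,160),.008),('FR',(437,158),.008),('NR',(438,325),.008),('NL',(350,325),.008),('lugN tl',(369,345),.15),('lugN outer l',(363,362),.15),('lugN outer r',(417,362),.15),('lugF',(357,180),.15),('lugF',(412,180),.15),('lugF',(357,197),.15),('lugF',(412,197),.15),('spare',(401,22),.006),('h',(322,458),.06)]: print(nm,onz('wrist',np.array(uv)*S,z,k).round(4)[:2])
cv2.imwrite('pics/w1c.png',cv2.resize(im[90:270,190:310,::-1].astype(np.uint8),None,fx=4.4,fy=3.3,interpolation=cv2.INTER_CUBIC))
cv2.imwrite('pics/w1c.png',cv2.resize(im[90:240,200:300,::-1].astype(np.uint8),None,fx=4,fy=4,interpolation=cv2.INTER_CUBIC))
```

```text
lid [ 0.42539416 -0.0157688 ] 0.030535306546140006
FL [0.3772 0.0664]
FR [0.4641 0.0735]
NR [ 0.4783 -0.0952]
NL [ 0.3873 -0.1012]
lugN tl [ 0.4164 -0.0662]
lugN outer l [ 0.4125 -0.0799]
lugN outer r [ 0.452  -0.0772]
lugF [0.4027 0.0502]
lugF [0.4394 0.0523]
lugF [0.4033 0.0387]
lugF [0.4402 0.0409]
spare [0.4203 0.21  ]
h [ 0.3655 -0.2343]
```

View pics/w1c.png

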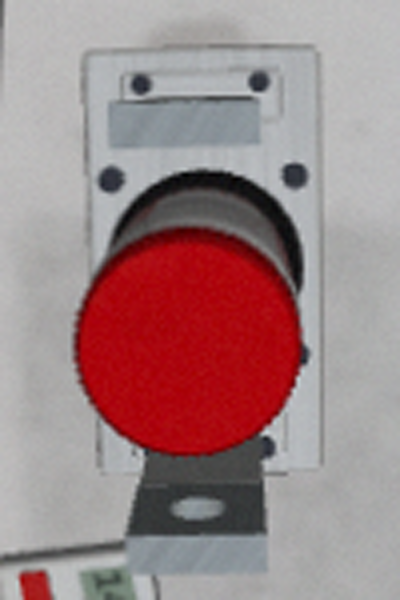

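The crop puts the near lug's top face at (128–268, 535–572), the far lug's top at (108–259, 100–146), and the base corners at (83,50), (320,46), (322,468) and (103,472). I'll fit the clamp pose to these.

Run:
```python
from h import *
import pickle
from scipy.optimize import least_squares
k=pickle.load(open('w1.pkl','rb'))
obs=[((83,50),(-45,85,8)),((320,46),(45,85,8)),((322,468),(45,-85,8)),((103,472),(-45,-85,8)),
((128,535),(-20,-54,150)),((268,535),(20,-54,150)),((131,573),(-20,-66,150)),((267,573),(20,-66,150)),
((108,100),(-20,66,150)),((258,100),(20,66,150)),((110,147),(-20,54,150)),((260,143),(20,54,150))]
def P(x,p): c,s=np.cos(x[2]),np.sin(x[2]);p=np.array(p)/1000;return [x[0]+c*p[0]-s*p[1],x[1]+s*p[0]+c*p[1],p[2]]
def f(x): return np.array([np.array(proj('wrist',P(x,p),k))-(200+u[0]/4-.4,90+u[1]/4-.4) for u,p in obs]).ravel()
r=least_squares(f,[.43,-.015,.06],loss='soft_l1');print(r.x,np.degrees(r.x[2]));print(r.fun.reshape(-1,2).round(1).tolist())
x=r.x
print('near',P(x,(0,-60,128)),'far',P(x,(0,60,128)))
```

```text
[ 0.42625361 -0.01398434  0.08597689] 4.926113209372554
[[-0.3, -0.0], [-0.1, -0.7], [0.3, 1.2], [-0.5, 1.2], [-0.3, -0.2], [0.0, -0.8], [-0.5, 0.0], [0.4, -0.5], [-0.1, 0.7], [0.7, -0.4], [-0.2, 0.2], [0.4, 0.2]]
near [np.float64(0.43140587213602316), np.float64(-0.07376271624926763), np.float64(0.128)] far [np.float64(0.42110135092895534), np.float64(0.04579403530702504), np.float64(0.128)]
```

Run:
```python
from h import *
print(env.get_obs()['tcp_pos'],env.get_obs()['tcp_rot'])
go([.426,-.0152,.20],[180,0,95]);go([.426,-.0152,.095],[180,0,95])
```

```text
[ 0.44120986 -0.01762412  0.30022284] [-1.79998667e+02  2.77316664e-02  9.36320130e+01]
shift [0.0046, -0.02, 0.1336] turn [-0.0, 0.0001, -0.0038]
shift [0.0046, -0.02, 0.2736] turn [-0.0, 0.0001, -0.0038]
```

```bash
python3 -m inch '[[0.0046,-0.02,0.06,0,0,-0.0038,-1],[0.0046,-0.02,0.12,0,0,-0.0038,-1],[0.0046,-0.02,0.14,0,0,-0.0038,-1],[0.0046,-0.02,0.14,0,0,-0.0038,-1]]'
python3 - <<'E'
from h import *
go([.426,-.0152,.095],[180,0,95])
E
```

```text
time_s: 2.25
tcp_pos: [0.4245, -0.0159, 0.1929]
tcp_rot: [-179.7, -0.1, 94.9]
ft_force: [-0.3, -0.5, 0.7]
gripper_width: 0.0874
gripper_force: 0.0
shift [0.0005, 0.0027, 0.1306] turn [-0.0007, -0.0002, -0.0003]
```

```bash
python3 -m inch '[[0.0005,0.002,0.05,0,0,0,-1],[0.0005,0.002,0.1,0,0,0,-1],[0.0005,0.002,0.13,0,0,0,-1],[0.0005,0.002,0.13,0,0,0,-1],[0.0005,0.002,0.13,0,0,0,1],[0.0005,0.002,0.13,0,0,0,1],[0.0005,0.002,0.13,0,0,0,1],[0.0005,0.002,0.13,0,0,0,1],[0.0005,0.002,0.13,0,0,0,1]]'
```

```text
time_s: 3.15
tcp_pos: [0.4282, -0.014, 0.0987]
tcp_rot: [179.9, 0.0, 95.0]
ft_force: [-1.0, -0.2, 6.5]
gripper_width: 0.0642
gripper_force: 29.9
```

```bash
python3 -m inch '[[0,0,-0.02,0,0,0,1],[0,0,-0.06,0,0,0,1],[0,0,-0.12,0,0,0,1],[0,0,-0.18,0,0,0,1],[0,0,-0.22,0,0,0,1],[0,0,-0.22,0,0,0,1]]'
python3 - <<'E'
from h import *
go([.42,.213,.265],[180,0,100]);go([.42,.213,.10],[180,0,100])
c=eyes.read_camera('side');cv2.imwrite('pics/s2.png',cv2.resize(c[100:330,60:360,::-1],None,fx=2.5,fy=2.5,interpolation=cv2.INTER_CUBIC))
E
```

```text
time_s: 3.75
tcp_pos: [0.4295, -0.0137, 0.2671]
tcp_rot: [179.6, 0.1, 95.0]
ft_force: [-0.1, 1.0, -1.3]
gripper_width: 0.0647
gripper_force: 29.8
shift [0.3023, 0.0139, 0.0023] turn [0.0011, 0.0003, -0.0138]
shift [0.3027, 0.0124, 0.2223] turn [0.0011, 0.0003, -0.0138]
```

View pics/s2.png

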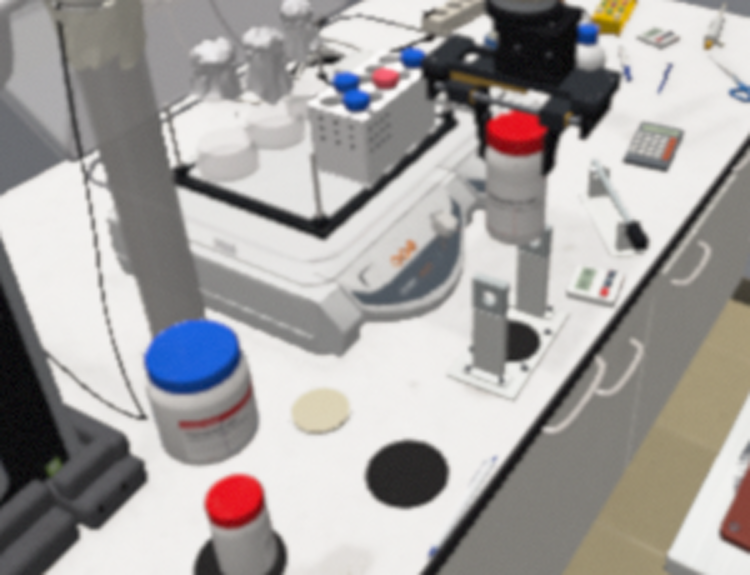

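The tall jar hangs upright in the gripper at (515,170), clear of the lugs. The spare pad is at (407,472).

```bash
python3 -m inch '[[0.05,0,0,0,0,0,1],[0.11,0.005,0,0.001,0,-0.005,1],[0.17,0.008,0,0.001,0,-0.014,1],[0.23,0.01,0,0.001,0,-0.014,1],[0.28,0.012,0,0.001,0,-0.014,1],[0.3025,0.013,0,0.001,0,-0.014,1],[0.3025,0.013,0.06,0.001,0,-0.014,1],[0.3025,0.013,0.12,0.001,0,-0.014,1],[0.3025,0.013,0.17,0.001,0,-0.014,1],[0.3025,0.013,0.205,0.001,0,-0.014,1],[0.3025,0.013,0.205,0.001,0,-0.014,1],[0.3025,0.013,0.205,0.001,0,-0.014,1]]'
python3 - <<'E'
from h import *
go([.42,.213,.0945],[180,0,100])
E
```

```text
time_s: 5.0
tcp_pos: [0.4166, 0.213, 0.1088]
tcp_rot: [-179.5, -0.0, 100.1]
ft_force: [0.7, -0.7, -1.2]
gripper_width: 0.0647
gripper_force: 29.8
shift [-0.0009, 0.0046, 0.019] turn [-0.0013, -0.0001, 0.0003]
```

```bash
python3 -m inch '[[0,0.004,0.01,-0.0006,0,0,1],[0,0.004,0.014,-0.0006,0,0,1],[0,0.004,0.017,-0.0006,0,0,1],[0,0.004,0.017,-0.0006,0,0,1]]'
```

```text
time_s: 5.4
tcp_pos: [0.4203, 0.2135, 0.0963]
tcp_rot: [-179.9, -0.0, 100.1]
ft_force: [0.2, -0.8, -0.7]
gripper_width: 0.0645
gripper_force: 29.8
```

```bash
python3 -m inch '[[0,0,0.001,0,0,0,1],[0,0,0.002,0,0,0,1],[0,0,0.002,0,0,0,1]]'
```

```text
time_s: 5.7
tcp_pos: [0.4204, 0.2136, 0.095]
tcp_rot: [-179.9, -0.0, 100.1]
ft_force: [-0.3, -0.3, 0.3]
gripper_width: 0.0642
gripper_force: 29.8
```

```bash
python3 -m inch '[[0,0,0,0,0,0,-1],[0,0,0,0,0,0,-1],[0,0,0,0,0,0,-1],[0,0,0,0,0,0,-1],[0,0,-0.05,0,0,0,-1],[0,0,-0.11,0,0,0,-1],[0,0,-0.17,0,0,0,-1],[0,0,-0.22,0,0,0,-1],[0,0,-0.22,0,0,0,-1]]'
python3 - <<'E'
from h import *
go([.49,.32,.27],[180,0,110])
E
```

```text
time_s: 6.6
tcp_pos: [0.4226, 0.2149, 0.2646]
tcp_rot: [179.7, -0.0, 100.1]
ft_force: [0.0, -0.2, -0.4]
gripper_width: 0.0867
gripper_force: 0.0
shift [0.1223, 0.113, -0.0065] turn [0.0008, -0.0001, -0.0276]
```

```bash
python3 -m inch '[[0.05,0.045,-0.005,0,0,-0.014,-1],[0.09,0.08,-0.0065,0,0,-0.028,-1],[0.1223,0.113,-0.0065,0,0,-0.028,-1],[0.1223,0.113,-0.0065,0,0,-0.028,-1],[0.1223,0.113,-0.0065,0,0,-0.028,-1]]'
python3 - <<'E'
from h import *
k=K('wrist');im=eyes.read_camera('wrist')
import pickle;pickle.dump((k,im),open('w2.pkl','wb'))
print(k[3][:3,3])
for nm,P in dict(lid=[.490,.3815,.104],tall=[.42,.213,.14],home=[.489,.38,.006]).items(): print(nm,np.array(proj('wrist',P,k))/.64)
cv2.imwrite('pics/w2.png',cv2.resize(im[:,:,::-1],(800,600),interpolation=cv2.INTER_CUBIC))
E
```

```text
time_s: 7.1
tcp_pos: [0.4874, 0.3192, 0.2631]
tcp_rot: [-179.7, -0.1, 110.2]
ft_force: [-0.4, -0.2, 0.6]
gripper_width: 0.0868
gripper_force: 0.0
[0.46136486 0.38796095 0.42571285]
lid [443.88543937 197.58973457]
tall [268.1561356  395.56924916]
home [433.97022112 193.28950763]
```

View pics/w2.png

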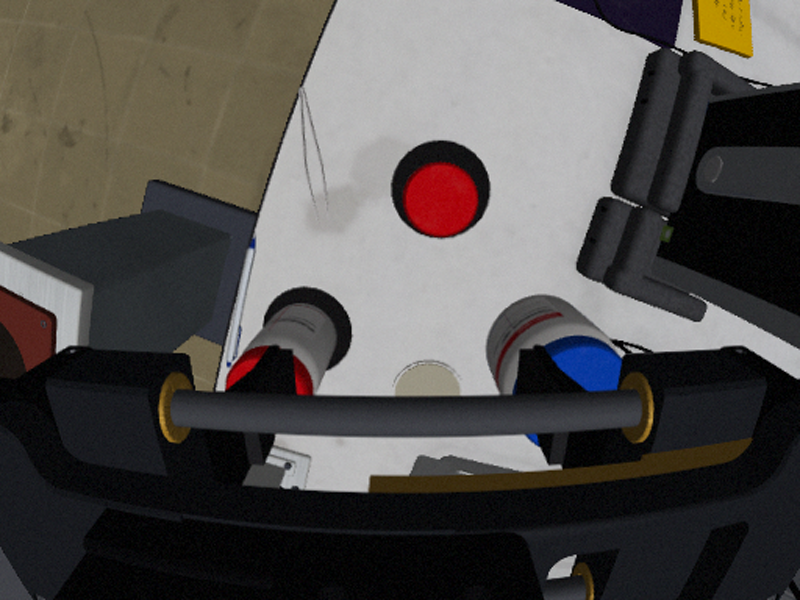

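The tall jar is standing on the spare pad at (290,345). The small lid is at (441,200) and the home pad at (441,190).

Run:
```python
from h import *
import pickle
k,im=pickle.load(open('w2.pkl','rb'));im=im.astype(int);r,g,b=im.transpose(2,0,1)
def circ(m,z):
    m=m.astype(np.uint8);o=np.zeros_like(m);o[80:160,240:320]=m[80:160,240:320]
    n,l,st,c=cv2.connectedComponentsWithStats(o);i=1+np.argmax(st[1:,4])
    cn=cv2.convexHull(max(cv2.findContours((l==i).astype(np.uint8),0,1)[0],key=len))[:,0]
    P=np.array([onz('wrist',p,z,k)[:2] for p in cn]);A=np.c_[2*P,np.ones(len(P))];s=np.linalg.lstsq(A,(P**2).sum(1),rcond=None)[0]
    return s[:2],np.sqrt(s[2]+s[0]**2+s[1]**2)
red=(r>100)&(g<70)&(b<70)
print('lid',circ(red,.104));print('pad',circ(red|(im.max(2)<70),.006))
go([.49,.3805,.20],[180,0,105]);go([.49,.3805,.071],[180,0,105])
```

```text
lid (array([0.48841216, 0.37988558]), np.float64(0.025224983368487802))
pad (array([0.49288017, 0.38585738]), np.float64(0.04404450337315137))
shift [0.0765, 0.032, 0.0848] turn [-0.0006, -0.0001, 0.0144]
shift [0.0763, 0.0327, 0.2568] turn [-0.0006, -0.0001, 0.0144]
```

```bash
python3 -m inch '[[0.05,0.025,0,0,0,0.0144,-1],[0.0755,0.031,0.05,0,0,0.0144,-1],[0.0755,0.031,0.11,0,0,0.0144,-1],[0.0755,0.031,0.17,0,0,0.0144,-1],[0.0755,0.031,0.22,0,0,0.0144,-1],[0.0755,0.031,0.254,0,0,0.0144,-1],[0.0755,0.031,0.254,0,0,0.0144,-1],[0.0755,0.031,0.254,0,0,0.0144,-1]]'
python3 - <<'E'
from h import *
go([.489,.3803,.071],[180,0,105])
E
```

```text
time_s: 7.95
tcp_pos: [0.4903, 0.3791, 0.0751]
tcp_rot: [-179.9, -0.0, 104.9]
ft_force: [-0.4, -0.7, 0.3]
gripper_width: 0.0871
gripper_force: 0.0
shift [0.002, -0.0012, 0.0055] turn [-0.0003, -0.0, -0.0002]
```

Close, then lift so the jar's underside clears the lugs (TCP ≥ 0.24).

```bash
python3 -m inch '[[0.001,-0.001,0.002,0,0,0,1],[0.001,-0.001,0.002,0,0,0,1],[0.001,-0.001,0.002,0,0,0,1],[0.001,-0.001,0.002,0,0,0,1],[0.001,-0.001,0.002,0,0,0,1],[0.001,-0.001,0.002,0,0,0,1]]'
python3 -m inch '[[0,0,-0.02,0,0,0,1],[0,0,-0.07,0,0,0,1],[0,0,-0.13,0,0,0,1],[0,0,-0.19,0,0,0,1],[0,0,-0.25,0,0,0,1],[0,0,-0.25,0,0,0,1]]'
python3 - <<'E'
from h import *
go([.4263,-.014,.258],[180,0,95])
E
```

```text
time_s: 8.55
tcp_pos: [0.4891, 0.3804, 0.0726]
tcp_rot: [-179.9, -0.0, 105.0]
ft_force: [-0.6, 0.3, 1.7]
gripper_width: 0.0523
gripper_force: 30.0
time_s: 9.15
tcp_pos: [0.4905, 0.3829, 0.2677]
tcp_rot: [179.6, -0.3, 105.0]
ft_force: [0.6, 1.1, -0.4]
gripper_width: 0.0521
gripper_force: 30.0
shift [-0.4891, -0.2197, 0.0093] turn [0.001, -0.0008, 0.0278]
```

```bash
python3 -m inch '[[-0.05,-0.022,0,0,0,0,1],[-0.11,-0.05,0,0,0,0.007,1],[-0.17,-0.076,0,0,0,0.014,1],[-0.23,-0.103,0,0,0,0.021,1],[-0.29,-0.13,0,0,0,0.028,1],[-0.35,-0.157,0,0,0,0.028,1],[-0.41,-0.184,0,0,0,0.028,1],[-0.46,-0.207,0,0,0,0.028,1],[-0.489,-0.2197,0,0,0,0.028,1],[-0.489,-0.2197,0,0,0,0.028,1],[-0.489,-0.2197,0,0,0,0.028,1]]'
python3 - <<'E'
from h import *
s=[env.get_obs()['tcp_pos'] for _ in range(5)];print(s[0],s[-1]);go([.4263,-.014,.090],[180,0,95])
E
```

```text
time_s: 10.25
tcp_pos: [0.4249, -0.0161, 0.2605]
tcp_rot: [-179.9, -0.0, 94.9]
ft_force: [0.3, 0.4, -0.4]
gripper_width: 0.0523
gripper_force: 30.0
[ 0.42490115 -0.01611292  0.26047364] [ 0.42490115 -0.01611292  0.26047364]
shift [0.0026, 0.0026, 0.2273] turn [-0.0003, -0.0, -0.0004]
```

```bash
python3 -m inch '[[0.0025,0.0022,0.03,0,0,0,1],[0.0025,0.0022,0.08,0,0,0,1],[0.0025,0.0022,0.14,0,0,0,1],[0.0025,0.0022,0.19,0,0,0,1],[0.0025,0.0022,0.225,0,0,0,1],[0.0025,0.0022,0.225,0,0,0,1],[0.0025,0.0022,0.225,0,0,0,1]]'
python3 - <<'E'
from h import *
go([.4263,-.014,.0766],[180,0,95])
E
```

```text
time_s: 10.95
tcp_pos: [0.4264, -0.0132, 0.0922]
tcp_rot: [-179.9, -0.1, 95.0]
ft_force: [0.8, 0.1, -0.8]
gripper_width: 0.0526
gripper_force: 30.0
shift [-0.001, -0.0002, 0.0208] turn [-0.0004, -0.0001, 0.0]
```

```bash
python3 -m inch '[[-0.0005,0,0.01,0,0,0,1],[-0.0005,0,0.015,0,0,0,1],[-0.0005,0,0.019,0,0,0,1],[-0.0005,0,0.02,0,0,0,1],[-0.0005,0,0.02,0,0,0,1]]'
```

```text
time_s: 11.45
tcp_pos: [0.4261, -0.0149, 0.0766]
tcp_rot: [-179.9, 0.0, 94.9]
ft_force: [-0.4, -1.0, -0.6]
gripper_width: 0.0525
gripper_force: 30.0
```

```bash
python3 -m inch '[[0,0,0.001,0,0,0,1],[0,0,0.0015,0,0,0,1],[0,0,0.0015,0,0,0,1]]'
```

```text
time_s: 11.75
tcp_pos: [0.4266, -0.0149, 0.0763]
tcp_rot: [-179.9, 0.0, 94.9]
ft_force: [-2.4, 0.9, 12.5]
gripper_width: 0.0523
gripper_force: 30.0
```

```bash
python3 -m inch '[[0,0,-0.001,0,0,0,1],[0,0,-0.001,0,0,0,1],[0,0,-0.001,0,0,0,-1],[0,0,-0.001,0,0,0,-1],[0,0,-0.001,0,0,0,-1],[0,0,-0.001,0,0,0,-1],[0,0,-0.04,0,0,0,-1],[0,0,-0.1,0,0,0,-1],[0,0,-0.16,0,0,0,-1],[0,0,-0.21,0,0,0,-1],[0,0,-0.25,0,0,0,-1],[0,0,-0.25,0,0,0,-1]]'
python3 - <<'E'
from h import *
go([.42,.2135,.265],[180,0,100]);go([.42,.2135,.12],[180,0,100])
import pickle;k=K('wrist');im=eyes.read_camera('wrist').astype(int);r,g,b=im.transpose(2,0,1)
m=((r>100)&(g<70)&(b<70)).astype(np.uint8)
n,l,st,c=cv2.connectedComponentsWithStats(m)
for i in range(1,n):
  if st[i,4]>300:
    cn=cv2.convexHull(max(cv2.findContours((l==i).astype(np.uint8),0,1)[0],key=len))[:,0]
    for z in(.108,.14):
      P=np.array([onz('wrist',p,z,k)[:2] for p in cn]);A=np.c_[2*P,np.ones(len(P))];s=np.linalg.lstsq(A,(P**2).sum(1),rcond=None)[0];print(z,st[i],s[:2],np.sqrt(s[2]+s[0]**2+s[1]**2))
E
```

```text
time_s: 12.95
tcp_pos: [0.4284, -0.0148, 0.2666]
tcp_rot: [179.8, 0.1, 94.9]
ft_force: [0.1, -0.3, -0.8]
gripper_width: 0.0873
gripper_force: 0.0
shift [0.3043, 0.0147, 0.0017] turn [0.0005, 0.0003, -0.0142]
shift [0.3046, 0.0141, 0.195] turn [0.0005, 0.0003, -0.0142]
0.108 [ 234  155   48   46 1637] [ 0.42549927 -0.01512988] 0.025820910731059923
0.14 [ 234  155   48   46 1637] [ 0.42497264 -0.00778529] 0.02324653032327269
```

```bash
python3 -m inch '[[0.06,0.003,0,0,0,-0.004,-1],[0.12,0.006,0,0,0,-0.008,-1],[0.18,0.009,0,0,0,-0.014,-1],[0.24,0.012,0,0,0,-0.014,-1],[0.29,0.0135,0,0,0,-0.014,-1],[0.304,0.014,0.01,0,0,-0.014,-1],[0.304,0.014,0.06,0,0,-0.014,-1],[0.304,0.014,0.1,0,0,-0.014,-1],[0.304,0.014,0.1,0,0,-0.014,-1],[0.304,0.014,0.1,0,0,-0.014,-1]]'
python3 - <<'E'
from h import *
go([.4204,.2136,.095],[180,0,100])
E
```

```text
time_s: 14.0
tcp_pos: [0.4168, 0.2131, 0.1876]
tcp_rot: [-179.7, -0.0, 99.9]
ft_force: [0.2, 0.1, 0.8]
gripper_width: 0.0872
gripper_force: 0.0
shift [-0.0003, 0.0054, 0.1234] turn [-0.0007, -0.0001, -0.0002]
```

```bash
python3 -m inch '[[0,0.004,0.04,0,0,0,-1],[0,0.004,0.09,0,0,0,-1],[0,0.004,0.122,0,0,0,-1],[0,0.004,0.122,0,0,0,-1],[0,0.004,0.122,0,0,0,-1],[0,0.004,0.122,0,0,0,1],[0,0.004,0.122,0,0,0,1],[0,0.004,0.122,0,0,0,1],[0,0.004,0.122,0,0,0,1],[0,0.004,0.122,0,0,0,1]]'
python3 -m inch '[[0,0,-0.02,0,0,0,1],[0,0,-0.06,0,0,0,1],[0,0,-0.1,0,0,0,1],[0,0,-0.1,0,0,0,1]]'
python3 - <<'E'
from h import *
go([.4915,.384,.17],[180,0,105]);go([.4915,.384,.105],[180,0,105])
E
```

```text
time_s: 15.0
tcp_pos: [0.4204, 0.2138, 0.0968]
tcp_rot: [-179.9, -0.0, 99.9]
ft_force: [-0.8, -0.2, 5.1]
gripper_width: 0.0643
gripper_force: 29.9
time_s: 15.4
tcp_pos: [0.422, 0.2151, 0.1754]
tcp_rot: [179.8, -0.0, 99.9]
ft_force: [1.3, -0.1, -0.7]
gripper_width: 0.0645
gripper_force: 29.9
shift [0.2057, 0.1302, 0.0078] turn [0.0005, -0.0001, -0.014]
shift [0.2057, 0.1299, 0.0945] turn [0.0005, -0.0001, -0.014]
```

```bash
python3 -m inch '[[0.04,0.025,0,0,0,0,1],[0.09,0.057,0,0,0,-0.005,1],[0.14,0.089,0,0,0,-0.01,1],[0.18,0.114,0,0,0,-0.014,1],[0.205,0.129,0,0,0,-0.014,1],[0.205,0.129,0.01,0,0,-0.014,1],[0.205,0.129,0.05,0,0,-0.014,1],[0.205,0.129,0.086,0,0,-0.014,1],[0.205,0.129,0.086,0,0,-0.014,1],[0.205,0.129,0.086,0,0,-0.014,1]]'
python3 - <<'E'
from h import *
go([.4915,.384,.0968],[180,0,105])
E
```

```text
time_s: 16.4
tcp_pos: [0.4887, 0.3811, 0.1068]
tcp_rot: [-179.8, -0.0, 104.9]
ft_force: [-0.1, 0.2, -0.5]
gripper_width: 0.0642
gripper_force: 29.9
shift [0.0028, 0.0046, 0.0133] turn [-0.0005, -0.0, -0.0002]
```

```bash
python3 -m inch '[[0.0028,0.0035,0.004,0,0,0,1],[0.0028,0.0035,0.008,0,0,0,1],[0.0028,0.0035,0.011,0,0,0,1],[0.0028,0.0035,0.0115,0,0,0,1],[0.0028,0.0035,0.0115,0,0,0,1]]'
```

```text
time_s: 16.9
tcp_pos: [0.4909, 0.3845, 0.098]
tcp_rot: [-179.9, -0.0, 105.0]
ft_force: [0.4, -0.6, -1.8]
gripper_width: 0.0642
gripper_force: 29.9
```

```bash
python3 -m inch '[[0,0,0.001,0,0,0,1],[0,0,0.0018,0,0,0,1],[0,0,0.0018,0,0,0,1]]'
```

```text
time_s: 17.2
tcp_pos: [0.4909, 0.3847, 0.0969]
tcp_rot: [-179.9, -0.0, 105.0]
ft_force: [-0.4, -1.2, 2.5]
gripper_width: 0.0644
gripper_force: 29.9
```

```bash
python3 -m inch '[[0,0,-0.0008,0,0,0,1],[0,0,-0.0008,0,0,0,-1],[0,0,-0.0008,0,0,0,-1],[0,0,-0.0008,0,0,0,-1],[0,0,-0.0008,0,0,0,-1],[0,0,-0.04,0,0,0,-1],[0,0,-0.1,0,0,0,-1],[0,0,-0.16,0,0,0,-1],[0,0,-0.22,0,0,0,-1],[0,0,-0.25,0,0,0,-1],[0,0,-0.25,0,0,0,-1]]'
python3 - <<'E'
from h import *
go([.48,.05,.29],[180,0,40]);go([.39,-.265,.26],[180,0,-48])
E
```

```text
time_s: 18.3
tcp_pos: [0.492, 0.386, 0.2881]
tcp_rot: [179.8, -0.2, 105.0]
ft_force: [0.6, -0.2, 0.1]
gripper_width: 0.087
gripper_force: 0.0
shift [-0.4287, -0.1311, -0.0042] turn [0.0001, -0.0007, 0.1805]
shift [-0.8035, -0.3556, 0.0341] turn [-0.0005, -0.0007, 0.4249]
```

```bash
python3 -m inch '[[-0.4287,-0.1311,-0.004,0,0,0.18,-1],[-0.4287,-0.1311,-0.004,0,0,0.18,-1],[-0.4287,-0.1311,-0.004,0,0,0.18,-1],[-0.4287,-0.1311,-0.004,0,0,0.18,-1],[-0.4287,-0.1311,-0.004,0,0,0.18,-1],[-0.4287,-0.1311,-0.004,0,0,0.18,-1],[-0.8035,-0.3556,0.03,0,0,0.425,-1],[-0.8035,-0.3556,0.03,0,0,0.425,-1],[-0.8035,-0.3556,0.03,0,0,0.425,-1],[-0.8035,-0.3556,0.03,0,0,0.425,-1],[-0.8035,-0.3556,0.03,0,0,0.425,-1],[-0.8035,-0.3556,0.03,0,0,0.425,-1]]'
python3 - <<'E'
from h import *
print(env.get_obs()['joints']);go([.39,-.265,.26],[180,0,-48])
E
```

```text
time_s: 19.5
tcp_pos: [0.4038, -0.2067, 0.2654]
tcp_rot: [180.0, 0.2, 1.5]
ft_force: [0.3, -0.5, -0.0]
gripper_width: 0.0867
gripper_force: 0.0
[ 51.4925061   -3.98520792 -28.20282135 104.5725986   -1.82582606
  79.10493816 -64.84590665]
shift [-0.0204, 0.0772, 0.0073] turn [0.0003, 0.0005, 0.1374]
```

```bash
python3 -m inch '[[-0.02,0.077,0.0073,0,0,0.1374,-1],[-0.02,0.077,0.0073,0,0,0.1374,-1],[-0.02,0.077,0.0073,0,0,0.1374,-1],[-0.02,0.077,0.0073,0,0,0.1374,-1],[-0.02,0.077,0.0073,0,0,0.1374,-1],[-0.02,0.077,0.0073,0,0,0.1374,-1],[-0.02,0.077,0.0073,0,0,0.1374,-1],[-0.02,0.077,0.0073,0,0,0.1374,-1]]'
python3 - <<'E'
from h import *
k=K('wrist');im=eyes.read_camera('wrist')
import pickle;pickle.dump((k,im),open('w3.pkl','wb'))
for nm,P in dict(h=[.366,-.243,.06],tip=[.49,-.382,.05]).items(): print(nm,np.array(proj('wrist',P,k)))
t=eyes.read_camera('side')
a=np.zeros((600,800,3),np.uint8);a[:]=255
a[:384,:512]=im[:,:,::-1];c=cv2.resize(t[120:384,60:360,::-1],None,fx=.96,fy=.8);a[388:388+c.shape[0],:c.shape[1]]=c
b=cv2.resize(im[110:290,200:330,::-1],(288,399),interpolation=cv2.INTER_CUBIC);a[:399,512:]=b
cv2.imwrite('pics/w3.png',a)
E
```

```text
time_s: 20.3
tcp_pos: [0.3917, -0.263, 0.2602]
tcp_rot: [179.9, 0.1, -47.4]
ft_force: [-0.0, 0.6, 0.5]
gripper_width: 0.0869
gripper_force: 0.0
h [262.06757222 194.94760209]
tip [264.24575843  47.27635811]
```

View pics/w3.png

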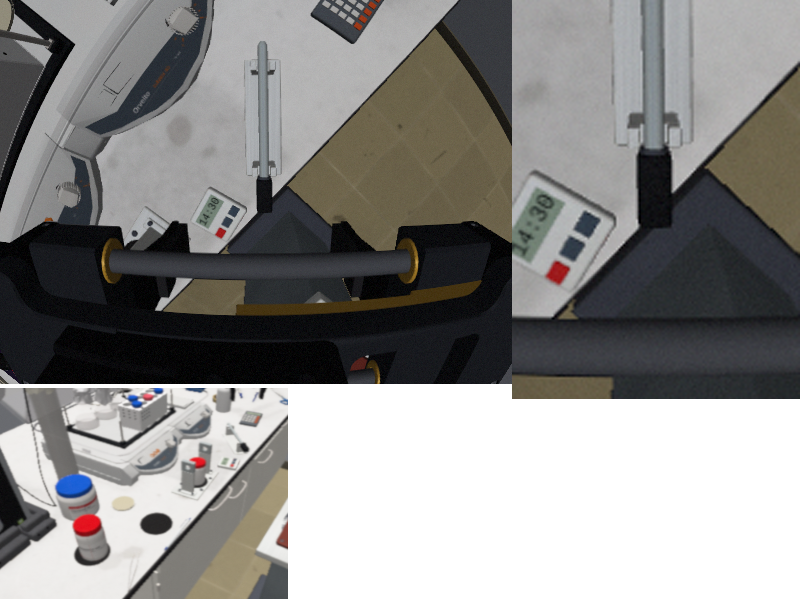

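The handle's top face runs from about (264.3,177) to (264.6,212) in the raw wrist image, with the tip at (263,42). The small jar stands in the clamp and the tall jar on the home pad.

Run:
```python
from h import *
import pickle
k,im=pickle.load(open('w3.pkl','rb'))
f=onz('wrist',(264.3,177),.06,k);r=onz('wrist',(264.6,212),.06,k);t=onz('wrist',(263,41.5),.05,k)
print(f,r,np.linalg.norm(f-r),t,np.linalg.norm((t-f)[:2]))
d=(t-r)[:2];y=np.arctan2(d[1],d[0]);u=d/np.hypot(*d);print('yaw',np.degrees(y))
c=(t[:2]-.197*u);print('centre from tip',c,'from handle',(f+r)[:2]/2)
c=((f+r)[:2]/2);print(np.degrees(y))
go([*c,.15],[180,0,np.degrees(y)]);go([*c,.0335],[180,0,np.degrees(y)])
```

```text
[ 0.37979318 -0.26208387  0.06      ] [ 0.34798674 -0.22830339  0.06      ] 0.046397960805568655 [ 0.49625894 -0.3865602   0.05      ] 0.17046591588033236
yaw -46.865643408139526
centre from tip [ 0.36156777 -0.24279897] from handle [ 0.36388996 -0.24519363]
-46.865643408139526
shift [-0.0424, 0.0112, 0.1474] turn [0.0003, 0.0003, -0.0017]
shift [-0.0421, 0.0109, 0.3027] turn [0.0003, 0.0003, -0.0017]
```

```bash
python3 -m inch '[[-0.02,0.006,0.04,0,0,-0.0017,-1],[-0.0418,0.011,0.09,0,0,-0.0017,-1],[-0.0418,0.011,0.15,0,0,-0.0017,-1],[-0.0418,0.011,0.2,0,0,-0.0017,-1],[-0.0418,0.011,0.22,0,0,-0.0017,-1],[-0.0418,0.011,0.22,0,0,-0.0017,-1],[-0.0418,0.011,0.22,0,0,-0.0017,-1]]'
python3 - <<'E'
from h import *
go([.3635,-.2447,.031],[180,0,-46.9])
k=K('wrist');im=eyes.read_camera('wrist');import pickle;pickle.dump((k,im),open('w4.pkl','wb'))
g=im.max(2)
for nm,P in dict(h=[.3635,-.2447,.06]).items(): print(nm,np.array(proj('wrist',P,k)))
# shaft axis: rows across the shaft
for r in range(60,300,20): print(r,''.join('%4d'%v for v in g[r,240:290:2]))
E
```

```text
time_s: 21.1
tcp_pos: [0.3648, -0.2456, 0.0965]
tcp_rot: [179.9, 0.1, -47.0]
ft_force: [-0.0, 0.2, 0.8]
gripper_width: 0.0872
gripper_force: 0.0
shift [-0.0019, 0.0003, 0.0873] turn [0.0003, 0.0002, -0.0001]
h [257.55430234 218.53733149]
60  165 165 162 161 101 121 134 135 137 132 117  97  94 166 168 169 161 166 162 163 169 167 156 111 170
80  165 164 164 163  97 120 134 137 141 135 122  99  88 168 166 166 161 166 165 164 173 164 160 143 170
100  168 163 165 165  99 119 136 135 143 135 118 101  83 170 172 165 158 163 163 166 167 163 160 115 170
120  165 160 161 161 107 116 132 139 138 137 121 106  81 168 165 166 161 157 164 163 165 159 153 152 166
140  164 161 165 161  97 115 132 136 139 132 123 106  74 160 163 166 162 160 163 166 157 160 154 124 157
160   79  77  75  76  77 115 131 134 139 134 124 104  68  79  78  75  78  82 163 167 159 160 146 126 154
180  168 160 140 129 119 107 129 139 140 132 124 104  70 139 102 166 171 166 161  95 128 132 133 167 171
200  154 153   7  17  25  16  17  18  14  12  18  11  24  22  17  24 168 167 167 171 171 168 169 167  37
220  158 161  13  15  19  15  19  16  18  12  12  19  17  12  16  15  58  55  54  55  56  54  51  57  54
240  170 168  38  19  13  19  15  17  21  12  19  17  16  16  13  17  42  47  41  42  45  39  44  44  39
260   48  49  44  49  51  45  51  48  48  48  51  52  53  48  50  47  47  47  48  47  47  50  48  45  50
280   47  42  43  44  44  44  43  44  43  41  43  42  43  42  48  40  40  44  42  44  49  45  41  44  46
```

```bash
python3 -m inch '[[-0.0015,0,0.04,0,0,0,-1],[-0.0015,0,0.075,0,0,0,-1],[-0.0015,0,0.086,0,0,0,-1],[-0.0015,0,0.086,0,0,0,-1],[-0.0015,0,0.086,0,0,0,-1],[-0.0015,0,0.086,0,0,0,1],[-0.0015,0,0.086,0,0,0,1],[-0.0015,0,0.086,0,0,0,1],[-0.0015,0,0.086,0,0,0,1],[-0.0015,0,0.086,0,0,0,1],[-0.0015,0,0.086,0,0,0,1]]'
```

```text
time_s: 22.25
tcp_pos: [0.3635, -0.2447, 0.0314]
tcp_rot: [179.9, 0.1, -47.0]
ft_force: [-0.6, -0.1, -0.9]
gripper_width: 0.0469
gripper_force: 0.0
```

```bash
python3 -m inch '[[0,0,0,0,0,0,1],[0,0,0,0,0,0,1],[0,0,0,0,0,0,1],[0,0,0,0,0,0,1],[0,0,0,0,0,0,1],[0,0,0,0,0,0,1]]'
```

```text
time_s: 22.85
tcp_pos: [0.3635, -0.2447, 0.0314]
tcp_rot: [179.9, 0.1, -47.0]
ft_force: [0.3, 0.7, 0.4]
gripper_width: 0.0194
gripper_force: 29.7
```

```bash
python3 -m inch '[[0,0,-0.02,0,0,0,1],[0,0,-0.05,0,0,0,1],[0,0,-0.1,0,0,0,1],[0,0,-0.16,0,0,0,1],[0,0,-0.22,0,0,0,1],[0,0,-0.27,0,0,0,1],[0,0,-0.27,0,0,0,1]]'
python3 - <<'E'
from h import *
go([.42,-.32,.24],[180,0,24]);go([.4518,-.310,.19],[180,0,94.93])
E
```

```text
time_s: 23.55
tcp_pos: [0.3662, -0.2459, 0.239]
tcp_rot: [179.9, -0.4, -47.0]
ft_force: [1.2, 0.1, -1.9]
gripper_width: 0.0203
gripper_force: 29.7
shift [0.1212, 0.0148, -0.0006] turn [0.0008, -0.0008, -0.1973]
shift [0.1399, -0.0253, 0.0662] turn [0.0014, -0.0003, -0.3943]
```

```bash
python3 -m inch '[[0.12,0.0148,0,0,0,-0.197,1],[0.12,0.0148,0,0,0,-0.197,1],[0.12,0.0148,0,0,0,-0.197,1],[0.12,0.0148,0,0,0,-0.197,1],[0.12,0.0148,0,0,0,-0.197,1],[0.12,0.0148,0,0,0,-0.197,1],[0.12,0.0148,0,0,0,-0.197,1],[0.14,-0.025,0,0,0,-0.394,1],[0.14,-0.025,0,0,0,-0.394,1],[0.14,-0.025,0,0,0,-0.394,1],[0.14,-0.025,0,0,0,-0.394,1],[0.14,-0.025,0,0,0,-0.394,1]]'
python3 - <<'E'
from h import *
go([.4518,-.310,.18],[180,0,94.93])
E
```

```text
time_s: 24.75
tcp_pos: [0.4489, -0.3084, 0.2324]
tcp_rot: [-179.8, 0.1, 56.5]
ft_force: [-0.4, 1.3, -1.3]
gripper_width: 0.0196
gripper_force: 29.7
shift [0.0005, 0.0046, 0.0698] turn [-0.0006, 0.0, -0.1068]
```

```bash
python3 -m inch '[[0.0005,0.0046,0.02,0,0,-0.1068,1],[0.0005,0.0046,0.04,0,0,-0.1068,1],[0.0005,0.0046,0.07,0,0,-0.1068,1],[0.0005,0.0046,0.07,0,0,-0.1068,1],[0.0005,0.0046,0.07,0,0,-0.1068,1],[0.0005,0.0046,0.07,0,0,-0.1068,1],[0.0005,0.0046,0.07,0,0,-0.1068,1],[0.0005,0.0046,0.07,0,0,-0.1068,1]]'
python3 - <<'E'
from h import *
s=env.get_obs();print(s['tcp_pos'],s['tcp_rot'])
k=K('wrist');im=eyes.read_camera('wrist');im2=eyes.read_camera('side');k2=K('side')
import pickle;pickle.dump((k,im,im2,s),open('w5.pkl','wb'))
a=np.full((600,800,3),255,np.uint8)
print('exp tip side',proj('side',[.4348,-.114,.19]),'near eye',proj('side',[.4314,-.0738,.128]),'wrist tip',proj('wrist',[.4348,-.114,.19],k),proj('wrist',[.4314,-.0738,.15],k))
u,v=map(int,proj('side',[.435,-.11,.16]));c=im2[v-50:v+50,u-50:u+50,::-1];a[:400,:400]=cv2.resize(c,(400,400),interpolation=cv2.INTER_CUBIC);print('side origin',u-50,v-50)
a[:600,410:800]=cv2.resize(im[0:200,195:325,::-1],(390,600),interpolation=cv2.INTER_CUBIC)
cv2.imwrite('pics/w5.png',a)
E
```

```text
time_s: 25.55
tcp_pos: [0.4522, -0.3103, 0.1809]
tcp_rot: [-179.8, -0.0, 94.5]
ft_force: [0.4, 0.3, -1.2]
gripper_width: 0.0196
gripper_force: 29.7
[ 0.45217275 -0.31026464  0.18092355] [-1.79841846e+02 -1.60549759e-02  9.44546977e+01]
exp tip side (np.float64(280.1329172653473), np.float64(171.064976383644)) near eye (np.float64(273.62442248428925), np.float64(194.89077261267576)) wrist tip (np.float64(258.2648994307257), np.float64(-90.66356230969467)) (np.float64(258.33588618606643), np.float64(-98.07291470638086))
side origin 228 129
```

View pics/w5.png

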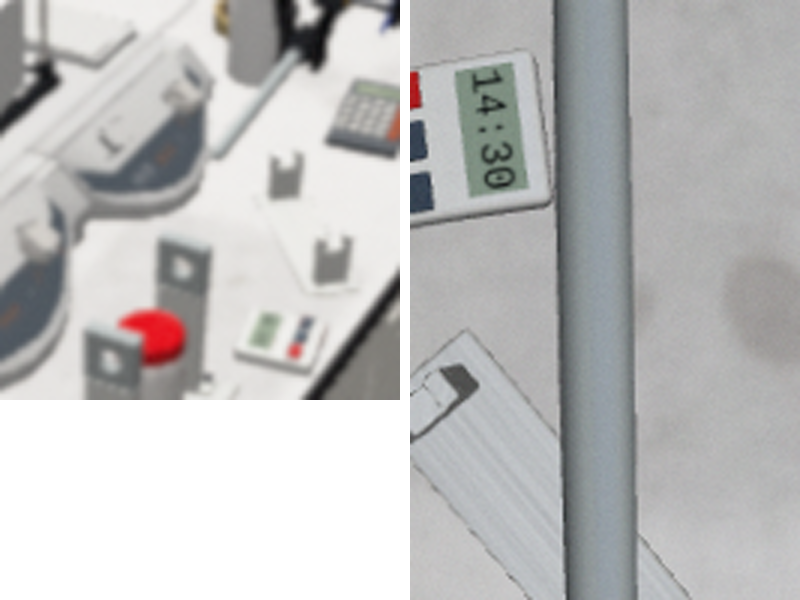

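The side crop shows the bar held level: tip at (215,155), near eye at (183,267), far eye at (108,360), all close to prediction. In the wrist view the shaft runs nearly straight up the columns. I'll fit its axis as a cylinder.

```bash
cat > fit.py <<'E'
from h import *
from scipy.optimize import least_squares
def fitbar(k,im,s):
    g=cv2.GaussianBlur(im.max(2).astype(np.float32),(3,3),0);gx=cv2.Sobel(g,cv2.CV_32F,1,0)
    E=[]
    for r in range(4,200,4):
        for a,b,sg in((236,254,-1),(262,282,1)):
            w=sg*gx[r,a:b];i=int(w.argmax())
            if 0<i<len(w)-1 and w[i]>60:
                q=(w[i-1]-w[i+1])/(2*(w[i-1]-2*w[i]+w[i+1])) if abs(w[i-1]-2*w[i]+w[i+1])>1 else 0
                E.append((a+i+q,r,sg))
    rays=[(ray('wrist',(u,v),k),sg) for u,v,sg in E]
    A=R.from_euler('xyz',s['tcp_rot'],degrees=True);p=s['tcp_pos']
    def axis(x): # point & dir in tool frame: lateral y, z offset, dir slopes
        return p+A.apply([0,x[0],x[1]]),A.apply([1,x[2],x[3]])/np.sqrt(1+x[2]**2+x[3]**2)
    def f(x):
        P,d=axis(x);o=[]
        for (c,v),sg in rays:
            n=np.cross(d,v);n/=np.linalg.norm(n);o.append((abs(np.dot(P-c,n))-.006)*2000)
        return o
    r=least_squares(f,[0,-.019,0,0],loss='soft_l1');P,d=axis(r.x)
    return r.x,P,d,P+.197*d,np.median(np.abs(r.fun))
E
python3 - <<'E'
from fit import *
import pickle
k,im,im2,s=pickle.load(open('w5.pkl','rb'))
x,P,d,t,e=fitbar(k,im,s);print('lat,z mm',x[:2]*1000,'deg',np.degrees(x[2:]),'tip',t,'dir yaw',np.degrees(np.arctan2(d[1],d[0])),'pitch',np.degrees(np.arcsin(d[2])),e)
print('side proj tip',proj('side',t))
s=env.get_obs();print(s['tcp_pos'],s['tcp_rot'])
E
```

```text
lat,z mm [ -1.5013572  -22.29086199] deg [-1.00673762  0.30815838] tip [ 0.43198584 -0.11427973  0.20222386] dir yaw 95.46217682723986 pitch -0.2892757170128819 0.07427195258084915
side proj tip (np.float64(281.25494335026093), np.float64(167.8446133673362))
[ 0.45226423 -0.31030338  0.18113303] [-1.79852337e+02 -7.53704646e-04  9.44975968e+01]
```

Run:
```python
from h import *
go([.4517,-.305,.109],[180,0,93.97]);go([.4516,-.2909,.109],[180,0,93.97])
```

```text
shift [0.0071, 0.0001, 0.0962] turn [-0.0004, -0.0, 0.0015]
shift [0.0259, 0.0014, 0.0962] turn [-0.0004, -0.0, 0.0015]
```

```bash
python3 -m inch '[[0.007,0,0.03,0,0,0.0015,1],[0.007,0,0.07,0,0,0.0015,1],[0.007,0,0.096,0,0,0.0015,1],[0.007,0,0.096,0,0,0.0015,1],[0.02,0.001,0.096,0,0,0.0015,1],[0.02,0.001,0.096,0,0,0.0015,1],[0.02,0.001,0.096,0,0,0.0015,1]]'
python3 - <<'E'
from fit import *
import pickle
s=env.get_obs();k=K('wrist');im=eyes.read_camera('wrist');im2=eyes.read_camera('side');im3=eyes.read_camera('top')
print(s['tcp_pos'],s['tcp_rot'])
pickle.dump((k,im,im2,im3,s),open('w6.pkl','wb'))
x,P,d,t,e=fitbar(k,im,s);print('lat,z mm',x[:2]*1000,'tip',t,'yaw',np.degrees(np.arctan2(d[1],d[0])),'pitch',np.degrees(np.arcsin(d[2])),e)
# wanted line at tip's y
N=np.array([.4314,-.0738]);u=np.array([-.0859,.9963]);w=np.array([u[1],-u[0]]);print('lateral err of tip (x+)',(t[:2]-N)@w,'ahead',(t[:2]-N)@u)
print('side tip/eye',proj('side',t),proj('side',[*N,.128]),'top',proj('top',t),proj('top',[*N,.15]))
a=np.full((450,800,3),255,np.uint8)
u0,v0=255,165;a[:450,:400]=cv2.resize(im2[v0:v0+45,u0:u0+40,::-1],(400,450),interpolation=cv2.INTER_CUBIC)
q=proj('top',t);u0,v0=int(q[0])-25,int(q[1])-20;print('toporigin',u0,v0);a[:400,410:800]=cv2.resize(im3[v0:v0+40,u0:u0+39,::-1],(390,400),interpolation=cv2.INTER_CUBIC)
cv2.imwrite('pics/w6.png',a)
E
```

```text
time_s: 26.35
tcp_pos: [0.4525, -0.2953, 0.1105]
tcp_rot: [-179.9, 0.1, 94.1]
ft_force: [-0.5, -0.9, -1.0]
gripper_width: 0.0195
gripper_force: 29.7
[ 0.45249285 -0.29525289  0.11054181] [-1.79941214e+02  8.69045787e-02  9.40592966e+01]
lat,z mm [ -1.51089633 -22.65881555] tip [ 0.43357634 -0.09910597  0.13127695] yaw 95.07629560532585 pitch -0.5599331091905908 0.05460415683673
lateral err of tip (x+) -5.4950557079466276e-06 ahead -0.025399287073346058
side tip/eye (np.float64(277.07169153740716), np.float64(189.58175773677047)) (np.float64(273.62442248428925), np.float64(194.89077261267576)) top (np.float64(265.7637885738961), np.float64(212.27709192903785)) (np.float64(258.0226467668375), np.float64(211.58510715314966))
toporigin 240 192
```

View pics/w6.png

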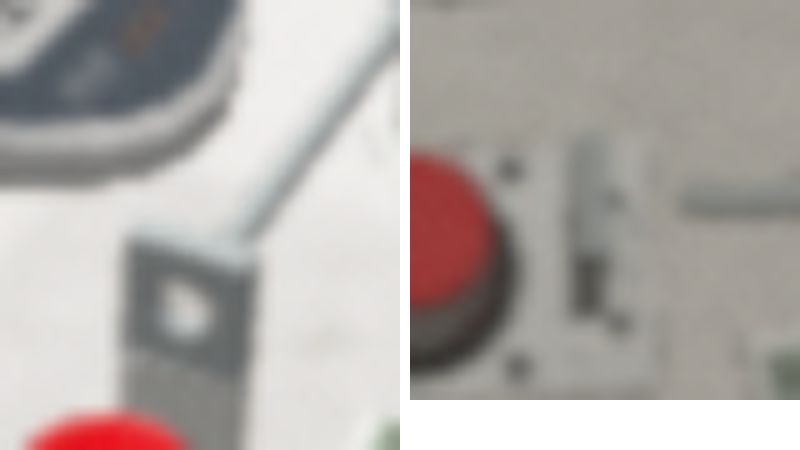

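The side crop shows the bar axis extrapolating to the eye hole centre (185,308). In the top crop the bar (row 200) lines up with the lug centre (row 195–196, allowing for parallax). I'll advance gently.

```bash
python3 -m inch '[[0.01,-0.0002,0,0,0,0,1],[0.02,-0.0003,0,0,0,0,1],[0.028,-0.0004,0,0,0,0,1],[0.034,-0.0005,0,0,0,0,1],[0.04,-0.0006,0,0,0,0,1],[0.04,-0.0006,0,0,0,0,1]]'
```

```text
time_s: 27.1
tcp_pos: [0.4491, -0.2647, 0.1092]
tcp_rot: [-179.9, -0.0, 94.1]
ft_force: [0.2, -0.2, -1.3]
gripper_width: 0.0197
gripper_force: 29.7
```

```bash
python3 -m inch '[[0.01,-0.0001,0,0,0,0,1],[0.02,-0.0003,0,0,0,0,1],[0.03,-0.0004,0,0,0,0,1],[0.04,-0.0006,0,0,0,0,1],[0.04,-0.0006,0,0,0,0,1]]'
python3 - <<'E'
from fit import *
s=env.get_obs();k=K('wrist');im=eyes.read_camera('wrist')
x,P,d,t,e=fitbar(k,im,s);print('lat,z mm',x[:2]*1000,'tip',t,'yaw',np.degrees(np.arctan2(d[1],d[0])),'pitch',np.degrees(np.arcsin(d[2])),e)
N=np.array([.4314,-.0738]);u=np.array([-.0859,.9963]);w=np.array([u[1],-u[0]]);print('lateral',(t[:2]-N)@w,'at handle',(P[:2]-N)@w,'ahead',(t[:2]-N)@u)
E
```

```text
time_s: 27.6
tcp_pos: [0.4466, -0.2342, 0.1092]
tcp_rot: [-179.8, -0.0, 94.1]
ft_force: [-0.1, -0.5, -1.4]
gripper_width: 0.0195
gripper_force: 29.7
lat,z mm [ -1.48547072 -22.27577156] tip [ 0.42758222 -0.03806847  0.13210807] yaw 95.12421146879974 pitch 0.16852299060362128 0.07400706758388213
lateral -0.0007343142546357342 at handle -5.8995950849581526e-05 ahead 0.03592727115541881
```

```bash
python3 -m inch '[[0.02,-0.0002,0,0,0,0.0005,1],[0.04,-0.0004,0,0,0,0.0005,1],[0.06,-0.0006,0,0,0,0.0005,1],[0.08,-0.001,0,0,0,0.0005,1],[0.085,-0.001,0,0,0,0.0005,1],[0.085,-0.001,0,0,0,0.0005,1]]'
python3 - <<'E'
from fit import *
s=env.get_obs();k=K('wrist');im=eyes.read_camera('wrist')
im2=eyes.read_camera('side')
x,P,d,t,e=fitbar(k,im,s);print('lat,z mm',x[:2]*1000,'tip',t,'yaw',np.degrees(np.arctan2(d[1],d[0])),'pitch',np.degrees(np.arcsin(d[2])),e)
N=np.array([.4314,-.0738]);u=np.array([-.0859,.9963]);w=np.array([u[1],-u[0]]);print('lateral',(t[:2]-N)@w,'at handle',(P[:2]-N)@w,'ahead',(t[:2]-N)@u)
a=np.full((600,800,3),255,np.uint8);a[:600,:440]=cv2.resize(im2[180:240,238:282,::-1],(440,600),interpolation=cv2.INTER_CUBIC)
a[:600,450:800]=cv2.resize(im[0:240,190:330,::-1],(350,600),interpolation=cv2.INTER_CUBIC);cv2.imwrite('pics/w7.png',a)
print('far eye inner/outer side',proj('side',[.4211,.0458-.006,.128]),proj('side',[.4211,.0458+.006,.128]),proj('side',t))
E
```

```text
time_s: 28.25
tcp_pos: [0.4414, -0.1713, 0.1093]
tcp_rot: [-179.9, 0.0, 93.9]
ft_force: [-0.3, -0.3, -1.3]
gripper_width: 0.0196
gripper_force: 29.7
lat,z mm [ -1.57853632 -19.9594601 ] tip [0.4232346  0.0247235  0.13788536] yaw 94.8428725657681 pitch 2.4987076151632133 0.10224043734197164
lateral 0.00032798476870612634 at handle 3.626151977792752e-05 ahead 0.0988603699431032
far eye inner/outer side (np.float64(257.05581971479995), np.float64(216.87999476247282)) (np.float64(254.80908459704065), np.float64(219.2746846001981)) (np.float64(259.2556068957366), np.float64(210.9450087022291))
```

View pics/w7.png

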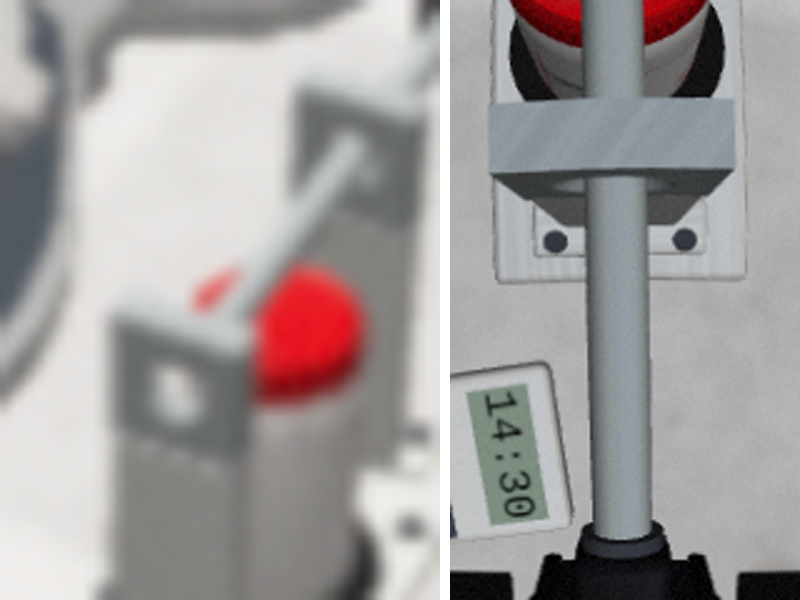

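The bar is through the near eye, exiting at (355,145), and its line points at the far eye hole at (178,395). The near view suggests it sits about 1 mm high, so I'll lower it slightly while advancing.

```bash
python3 -m inch '[[0.01,-0.0001,0.0012,0,0,0,1],[0.02,-0.0003,0.0012,0,0,0,1],[0.027,-0.0005,0.0012,0,0,0,1],[0.034,-0.0006,0.0012,0,0,0,1],[0.034,-0.0006,0.0012,0,0,0,1]]'
```

```text
time_s: 28.85
tcp_pos: [0.4392, -0.1457, 0.1083]
tcp_rot: [-179.9, 0.0, 93.9]
ft_force: [0.2, -0.1, -1.9]
gripper_width: 0.0196
gripper_force: 29.7
```

Free of contact, with the tip at the far eye. Continuing.

```bash
python3 -m inch '[[0.01,-0.0002,0,0,0,0,1],[0.02,-0.0004,0,0,0,0,1],[0.03,-0.0006,0,0,0,0,1],[0.038,-0.0007,0,0,0,0,1],[0.043,-0.0008,0,0,0,0,1],[0.043,-0.0008,0,0,0,0,1],[0.043,-0.0008,0,0,0,0,1]]'
python3 - <<'E'
from fit import *
s=env.get_obs();im=eyes.read_camera('wrist');im2=eyes.read_camera('side');im3=eyes.read_camera('top')
print(s['tcp_pos'],s['ft_force'],s['ft_torque'])
a=np.full((600,800,3),255,np.uint8);a[:600,:440]=cv2.resize(im2[180:240,238:282,::-1],(440,600),interpolation=cv2.INTER_CUBIC)
a[:300,450:800]=cv2.resize(im[0:200,150:383,::-1],(350,300));a[300:,450:800]=cv2.resize(im2[170:350,110:320,::-1],(350,300));cv2.imwrite('pics/w8.png',a)
E
```

```text
time_s: 29.55
tcp_pos: [0.4364, -0.1146, 0.1083]
tcp_rot: [-179.9, 0.0, 93.8]
ft_force: [-0.2, 0.1, -0.8]
gripper_width: 0.0197
gripper_force: 29.7
[ 0.43641404 -0.11457559  0.10830537] [-0.24951257  0.06618223 -0.79794845] [-0.06271581 -0.07478337 -0.08182502]
```

View pics/w8.png

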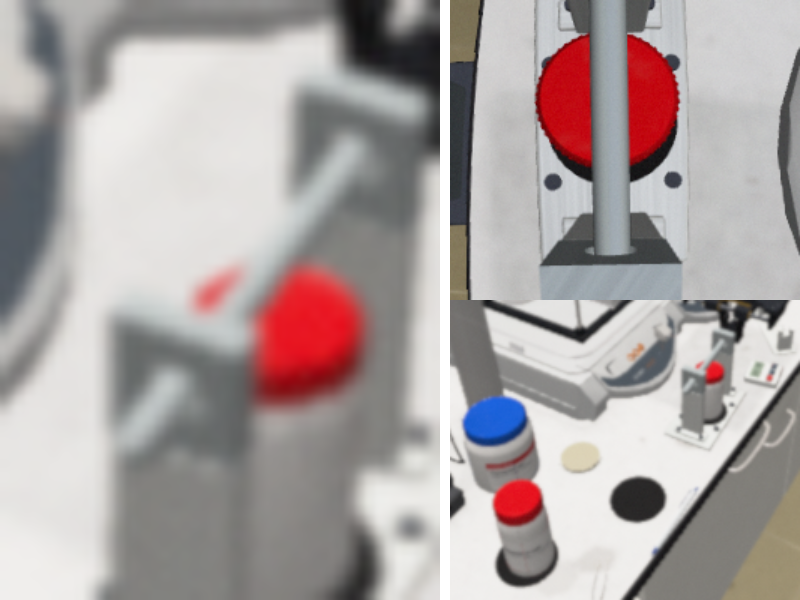

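The bar passes through both eyes above the small jar. Its tip sticks out beyond the far lug, from (185,380) to (125,445), about 25–30 mm. Both jars are upright, the bystanders are undisturbed, and the contact force is about 0.

```bash
python3 -c "
from plant import order;print(order.finish_job())"
```

```text
the job is handed in; nothing more can be done
None
```

The job is handed in at about 30 s: the jars are swapped and upright, and the bar is through both eyes, still gripped, with its tip about 25–30 mm beyond the far eye and no measurable push on the clamp.

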